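# Put the last coffee pod in the chest and walk its sticking lid shut

## Robot

A 6-joint arm with a two-finger parallel gripper is mounted at the origin on a cart in front of the work surface, level with it; the furniture and walls round the work are solid. World frame = base frame: x ahead of the robot, y to its left, z up, the work surface at z = 0. Lengths are in mm, angles in rad, forces in N, time in s.
With the tool pointing down it reaches from about 300 to 775 mm from the base axis. Payload 14.6 kg.
Tool frame: the origin (TCP) lies at the very end of the fingers, on their centre line; the grasp point (between the pads) lies 19 mm behind it; z points along the fingers, y is the line along which they close (so a half turn about z gives the same grasp; the last joint's range is limited). The gripper opens to 94 mm and grips with 3 to 60 N. Pads are 16 mm wide; open, the fingers measure 119 mm over their backs; the gripper's body (75 mm by 177 mm) begins 78 mm behind the grasp point.
Start: joints at [1.122, 0.3, 1.521, -0, 1.321, -0.067], TCP at [204.922, 510.388, 205.446] pointing down, gripper open.
Joint ranges: [-3.03, 3.03], [-0.79, 2.21], [0.23, 2.52], [-1.04, 4.18], [0, 3.07], [-2.55, 2.55]. Speed limits (rad/s): [2.22, 2.22, 2.57, 3.14, 3.14, 3.14].

## Interface

Orientations are given as [roll, pitch, yaw] about the fixed x, y, z axes, in that order (R = Rz(yaw) Ry(pitch) Rx(roll)).
In Python, from cell import manip, camera, get_calibration gives the robot as it stands.
- The arm moves only by the tool arm_command, never from a script. Its argument "targets" is a list of rows, each an object of numbers: "hand": the opening, from -1 (shut) to 1 (fully open), so that 0 is half open; "x", "y", "z": the shift along the tool's x, y, z in m; "yaw": the turn about the tool's z in rad. In form: [{"hand": .., "x": .., "y": .., "z": .., "yaw": ..}, ...]. A call has 1 to 10 rows; each row shifts and turns the commanded pose from where the row before left it, along the tool's axes as they then stand; what a row does not reach is not made up. A row lasts 1/10 s, in which the tool goes at most 50 mm and 8.59 degrees, less where a joint would pass 70% of its speed; a pose out of reach is approached as far as the arm can. A call is refused whole if a number of a shift passes 0.05 or a number of a turn 0.15, either way. A call with a gripper value outside its range is refused whole. The fingers move at their own pace and stop on an object; "newtons" is the grip in N (left out, the last holds). Time passes only in rows, so rows that do not move let the fingers close. It gives the time, the measured TCP pose, the force, the opening and the grip force at its end, in the units of the state.
- manip.read_state(): the state, without advancing time (a new reading comes with each control period).
- camera(name): name is "side" or "top" or "wrist"; returns the picture (480x640x3 uint8, red, green, blue); there is no depth.
- get_calibration(name): a dict with "K" (3x3 intrinsics, pixels), "dist_coeffs" ([k1, k2, p1, p2, k3] as OpenCV has them; the pictures are not rectified), "cam_to_world" (4x4, takes a point from camera to world coordinates). Camera axes: x right, y up, looking along -z (the intrinsics and any distortion apply to the point x, -y, -z); pixel columns grow to the right and rows downward; lengths in mm; the calibration is good to about 2 mm. A picture is of the moment at which its call begins: read the wrist's pose just before it. get_calibration takes no time and is no camera call; for the wrist camera it gives the pose at the moment of the call.
- manip.sign_off(): hands the job in; it is judged then, once.
The state is a dict: "clock": time; "joints": joint angles; "qd": joint speeds; "effort": joint torques, N m; "eef_pos": TCP position; "eef_rot": TCP orientation; "wrist_force": force on the tool from outside, world axes, zero at the start; "moment": the same for the moment, N m; "finger_gap": finger opening in mm; "finger_force": force on a finger pad.
Only numpy, scipy, OpenCV 4.12 (cv2) and the standard library are available. Lean on these libraries where they do the work, as an engineer would, in place of code of your own. Each camera call takes 0.05 s, during which the arm holds its last target. There are 200 camera calls.

## Task

Stand the loose coffee pod upright in the empty round seat in the front row of the wooden pod chest, then draw the chest's sliding lid fully shut towards the front wall, against the stops at both ends, and let go. The wide lid cocks and jams in its tracks when drawn at one end, so draw it along at the left and right knobs by turns, changing over as soon as it binds instead of forcing it; hook the knobs lightly with the fingertips without gripping them, as they are only pressed in. Leave the mug on the chest and the two jars beside it where they stand.

Things in the scene. Friction and masses are not known exactly. Their poses are not given: they have to be found in the camera images.
- chest: Low wooden chest fixed to the counter, 320 (x) x 410 (y) x 103 mm high. Origin on the counter under its centre; x from its front wall (robot side) to its back, y to its left end, z up. Front wall: inner face at x = -148 mm, top 90 mm up. Fixed rear cover, top 103 mm up, from x = +17 mm to the back. Side tracks with inner edges at y = +-176 mm, top 92 mm up.
- lid: Sliding lid of the chest's front bay: wooden board 172 x 356 x 10 mm, about 0.55 kg, on plastic glides in the side tracks, its back end always under the cover. Origin: centre of its underside, 77 mm up; axes as the chest's. Shut, the origin is at x = -57 mm in the chest's frame, against two rubber stops, to be met slowly; it starts 72 to 80 mm behind that. Free, it drags with 3 to 6 N.
- knob_left (a point): Left (+y) of two round steel knobs, 18 mm across, 30 mm tall, on the lid's top face (87 mm up). Point on its axis, 22 mm above that face. Lid shut: x = -112, y = +135 mm in the chest's frame. Drawn at one knob, a straight lid turns some 2 degrees (that knob gains 8 to 20 mm), then wedges; drawing the other knob frees it. 9 N at a knob is enough; over 17 N, pushed or squeezed, is too much.
- knob_right (a point): The right (-y) knob of the lid, like the left one; lid shut: x = -112, y = -135 mm in the chest's frame. Both knobs stand 31 mm behind the lid's front edge; nothing above them. At the start there are 49 mm or more from a knob's axis back to the edge of the rear cover, which stands 16 mm above the lid. Play differs from chest to chest and along the tracks.
- empty_seat (a point): Centre of the floor of the one empty round seat in the chest's front row of three (106 mm apart, 34 mm behind the front wall's inner face): a recess 46 mm across, 9 mm deep, its floor 26 mm above the counter, in a plywood tray. The seats beside it and in the row behind (64 mm further back) hold pods like the loose one.
- pod_center (a point): Centre (21 mm up) of the loose coffee pod on the counter, right of the chest: white plastic cup with a foil top, 52 mm across at the rim, narrower at the foot, 42 mm tall, 12 g. Its z axis points up from foot to foil.
- pod: The same pod; origin at the centre of its foot.
- mug_center (a point): Centre, half-way up, of the mug standing on the chest's rear cover: 86 mm across, 106 mm tall. To be left alone.
- jam_jar_center (a point): Centre, half-way up, of a round jar with a dark lid, 60 mm across, 110 mm tall, left of the chest. To be left alone.
- spice_jar_center (a point): Centre, half-way up, of a slim spice jar with a white cap, 41 mm across, 107 mm tall, right of the chest. To be left alone.
Not all that is in view belongs to the job. What is shaped like the pod but red or turquoise is not meant.

How it is judged:
By the outcome, as a careful person would: the job done as asked, in the order asked, and still so for the second after the job is handed in, with the robot touching nothing.
It also fails if it takes over 64 s, if anything falls off the work surface, if the arm or the gripper's body presses on something with over 40 N, if the wrist force passes 120 N, or if a joint passes its speed limit or range.

## Working session

There is one attempt and no reset: what is moved stays moved. The work goes in short steps, Python scripts to look and compute and a tool call to move; the robot and the scene stay as the last step left them, time stands still between calls to the robot, and variables do not carry over. Pictures are saved under pics/ and viewed, at most 10 in all, crops included, and the job is handed in when it is done.

Besides the shell and the picture viewer there is one more tool, called after "Emit:" in YAML: its name, and indented under it one key for each argument. arm_command: Moves the arm, as the interface text tells. Its arguments: {"type":"object","properties":{"targets":{"type":"array"},"newtons":{"type":"number"}},"required":["targets"]}

```bash
mkdir -p pics
cat > h.py <<'E'
import numpy as np,cv2,sys
from cell import manip,camera,get_calibration
def snap(n,f):
    im=camera(n);cv2.imwrite('pics/'+f,im[:,:,::-1]);return im
def ray(n,uv,c=None):
    c=c or get_calibration(n);K=np.array(c['K'],float);T=np.array(c['cam_to_world'],float)
    p=cv2.undistortPoints(np.array(uv,float).reshape(-1,1,2),K,np.array(c['dist_coeffs'],float)).reshape(-1,2)
    d=np.c_[p[:,0],-p[:,1],-np.ones(len(p))]@T[:3,:3].T
    return T[:3,3],d
def onz(n,uv,z,c=None):
    o,d=ray(n,uv,c);z=np.broadcast_to(z,len(d));return o+d*((z-o[2])/d[:,2])[:,None]
def proj(n,P,c=None):
    c=c or get_calibration(n);T=np.linalg.inv(np.array(c['cam_to_world'],float))
    q=np.array(P,float).reshape(-1,3)@T[:3,:3].T+T[:3,3];q=q*[1,-1,-1]
    return cv2.projectPoints(q,np.zeros(3),np.zeros(3),np.array(c['K'],float),np.array(c['dist_coeffs'],float))[0].reshape(-1,2)
E
python3 - <<'E'
from h import *
for n in('top','side'):
    snap(n,n+'0.png');c=get_calibration(n);print(n,np.round(c['cam_to_world'],3).tolist(),c['K'])
print(manip.read_state())
E
```

```text
top [[-0.017, 0.999, -0.033, 511.072], [-1.0, -0.017, -0.003, 42.594], [-0.003, 0.033, 0.999, 1232.421], [0.0, 0.0, 0.0, 1.0]] [[496.51254979   0.         319.33626808]
 [  0.         496.51254979 239.67326596]
 [  0.           0.           1.        ]]
side [[-0.869, 0.44, -0.226, 314.864], [-0.494, -0.779, 0.387, 499.942], [-0.006, 0.448, 0.894, 1131.85], [0.0, 0.0, 0.0, 1.0]] [[435.2191955    0.         318.22221534]
 [  0.         435.2191955  241.13781883]
 [  0.           0.           1.        ]]
{'clock': 0.1, 'joints': array([ 1.12241608e+00,  3.00386075e-01,  1.52150388e+00,  2.80136403e-05,
        1.32069740e+00, -6.65993494e-02]), 'qd': array([-0.00109235,  0.00037648, -0.00104149,  0.0016407 , -0.00154721,
        0.00016561]), 'effort': array([ 1.91318293e-03, -5.32642829e+01, -3.53284013e+01,  7.09969271e-02,
        2.35127733e-02, -6.40912049e-05]), 'eef_pos': array([204.81199548, 510.1971681 , 204.96562569]), 'eef_rot': array([-3.14060196e+00, -9.32724706e-05,  2.75980476e+00]), 'wrist_force': array([-1.30043475, -0.90947757, -0.63820775]), 'moment': array([ 0.02192973,  0.06452386, -0.042752  ]), 'finger_force': 0.0, 'finger_gap': 94.23819052804043}
```

View pics/top0.png

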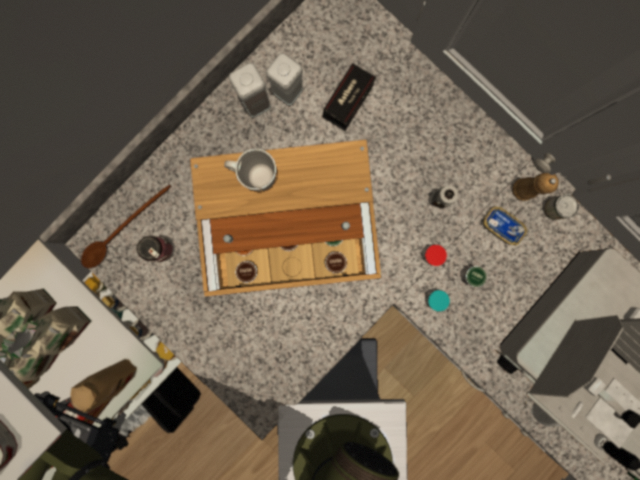

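View pics/side0.png

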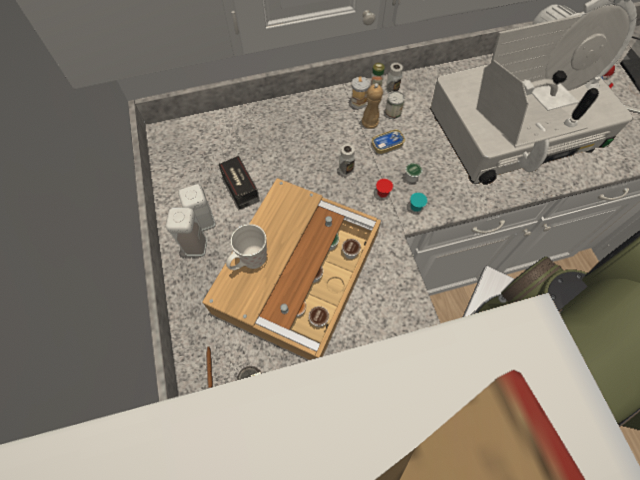

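The top view shows the chest, with knobs near (228,239) and (346,226). The empty seat is the middle one, near (292,266). The loose pod has a green foil top and white cup, near (476,275). The red (436,255) and turquoise (438,300) ones are decoys, and the spice jar is at (446,196).

Run:
```python
from h import *
im=cv2.imread('pics/top0.png');c=im[130:310,185:505]
cv2.imwrite('pics/c0.png',cv2.resize(c,(800,450),interpolation=cv2.INTER_CUBIC))
# rough chest: front/back top corners
b=onz('top',[(193,158),(368,141)],103)
k=onz('top',[(228,238),(346,226)],112); s=onz('top',[(292,265)],26); p=onz('top',[(476,275)],42)
print(b,k,s,p); d=k[0]-k[1];print(np.degrees(np.arctan2(d[1],d[0]))-90,np.linalg.norm(d))
side=onz('side',[(413,170)],42);print(side)
```

```text
[[741.62931285 333.22094044 103.        ]
 [773.2455383  -70.22488716 103.        ]] [[555.44458198 252.13375355 112.        ]
 [577.9644185  -15.3559473  112.        ]] [[490.54937309 113.06900158  26.        ]] [[ 458.83983807 -329.95803981   42.        ]]
4.812357282699665 268.4359944108216
[[ 457.89268161 -324.78042191   42.        ]]
```

View pics/c0.png

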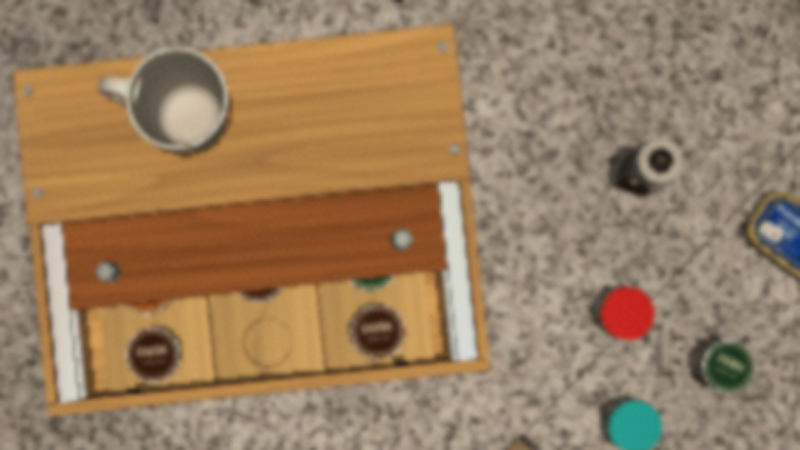

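The crop is sharp enough to start with: the pod stands upright near (458,-327) and the chest's yaw is about 4.7°. I'll plan the move to above the pod, turning the tool's x axis to match the chest's x.

```bash
cat >> h.py <<'E'
from scipy.spatial.transform import Rotation as Ro
def pose():
    s=manip.read_state();return np.array(s['eef_pos']),Ro.from_euler('xyz',s['eef_rot']).as_matrix(),s
def rows(P,yaw,step=46):
    "steps from the present pose to P, world yaw (tool down), turning along the way"
    p,R,s=pose();y0=s['eef_rot'][2];d=np.array(P)-p
    dy=(yaw-y0)
    n=int(max(np.ceil(np.linalg.norm(d)/step),np.ceil(abs(dy)/.145)))
    for i in range(n):
        y=y0+dy*i/n;x=d/n
        print('{"x":%.4f,"y":%.4f,"z":%.4f,"yaw":%.4f}'%((np.cos(y)*x[0]+np.sin(y)*x[1])/1e3,(np.sin(y)*x[0]-np.cos(y)*x[1])/1e3,-x[2]/1e3,-dy/n))
E
python3 - <<'E'
from h import *
p,R,s=pose();T=np.array(get_calibration('wrist')['cam_to_world']);
print('cam in tool',(R.T@(T[:3,3]-p)).round(1),(R.T@T[:3,:3]).round(3).tolist())
def px(u,v):return (185+u/2.5,130+v/2.5)
B=onz('top',[px(14,72),px(453,25)],103);F=onz('top',[px(50,413),px(488,368)],90)
print(B,F)
for a in(B,F):
    d=a[0]-a[1];print(np.degrees(np.arctan2(-d[0],d[1])),np.linalg.norm(d))
k=onz('top',[px(107,271),px(402,239)],115);print(k)
print('seat',onz('top',[px(269,342)],35),'pods',onz('top',[px(152,353),px(377,330)],68))
print('mug',onz('top',[px(178,100)],209),'spice',onz('top',[px(660,161)],107), 'pod',onz('top',[px(728,365)],42))
rows([430,-327,200],0.08)
E
```

```text
cam in tool [  83.3   -0.5 -180.4] [[-0.001, 0.959, 0.284], [1.0, 0.001, 0.0], [0.0, 0.284, -0.959]]
[[739.89789325 338.80659082 103.        ]
 [775.63456504 -66.13899002 103.        ]] [[425.32768431 311.16577157  90.        ]
 [460.11295439 -92.91783421  90.        ]]
5.043318632213724 406.51941300874205
4.920139641570281 405.5780756855199
[[554.42984247 252.0363805  115.        ]
 [578.69588378 -14.76719757 115.        ]]
seat [[486.34437506 111.16469311  35.        ]] pods [[478.5113725  219.33219038  68.        ]
 [496.54040839   7.86121297  68.        ]]
mug [[691.94813749 173.84416643 209.        ]] spice [[ 646.59371612 -252.44317975  107.        ]] pod [[ 456.42676064 -330.38579394   42.        ]]
{"x":-0.0274,"y":-0.0365,"z":0.0003,"yaw":0.1410}
{"x":-0.0323,"y":-0.0323,"z":0.0003,"yaw":0.1410}
{"x":-0.0365,"y":-0.0274,"z":0.0003,"yaw":0.1410}
{"x":-0.0400,"y":-0.0220,"z":0.0003,"yaw":0.1410}
{"x":-0.0427,"y":-0.0162,"z":0.0003,"yaw":0.1410}
{"x":-0.0445,"y":-0.0100,"z":0.0003,"yaw":0.1410}
{"x":-0.0455,"y":-0.0036,"z":0.0003,"yaw":0.1410}
{"x":-0.0455,"y":0.0028,"z":0.0003,"yaw":0.1410}
{"x":-0.0447,"y":0.0092,"z":0.0003,"yaw":0.1410}
{"x":-0.0430,"y":0.0154,"z":0.0003,"yaw":0.1410}
{"x":-0.0404,"y":0.0212,"z":0.0003,"yaw":0.1410}
{"x":-0.0370,"y":0.0267,"z":0.0003,"yaw":0.1410}
{"x":-0.0329,"y":0.0316,"z":0.0003,"yaw":0.1410}
{"x":-0.0281,"y":0.0359,"z":0.0003,"yaw":0.1410}
{"x":-0.0228,"y":0.0395,"z":0.0003,"yaw":0.1410}
{"x":-0.0170,"y":0.0424,"z":0.0003,"yaw":0.1410}
{"x":-0.0109,"y":0.0443,"z":0.0003,"yaw":0.1410}
{"x":-0.0045,"y":0.0454,"z":0.0003,"yaw":0.1410}
{"x":0.0019,"y":0.0456,"z":0.0003,"yaw":0.1410}
```

Emit:
arm_command:
  targets:
    - {"hand":1,"x":-0.0274,"y":-0.0365,"z":0,"yaw":0.141}
    - {"hand":1,"x":-0.0323,"y":-0.0323,"z":0,"yaw":0.141}
    - {"hand":1,"x":-0.0365,"y":-0.0274,"z":0,"yaw":0.141}
    - {"hand":1,"x":-0.04,"y":-0.022,"z":0,"yaw":0.141}
    - {"hand":1,"x":-0.0427,"y":-0.0162,"z":0,"yaw":0.141}
    - {"hand":1,"x":-0.0445,"y":-0.01,"z":0,"yaw":0.141}
    - {"hand":1,"x":-0.0455,"y":-0.0036,"z":0,"yaw":0.141}
    - {"hand":1,"x":-0.0455,"y":0.0028,"z":0,"yaw":0.141}
    - {"hand":1,"x":-0.0447,"y":0.0092,"z":0,"yaw":0.141}
    - {"hand":1,"x":-0.043,"y":0.0154,"z":0,"yaw":0.141}

```text
clock: 1.1
eef_pos: [323.5, 67.9, 205.5]
eef_rot: [3.141, -0.0, 1.344]
wrist_force: [1.0, 0.5, 0.1]
finger_gap: 93.7
finger_force: 0.0
```

Emit:
arm_command:
  targets:
    - {"hand":1,"x":-0.0404,"y":0.0212,"z":0,"yaw":0.141}
    - {"hand":1,"x":-0.037,"y":0.0267,"z":0,"yaw":0.141}
    - {"hand":1,"x":-0.0329,"y":0.0316,"z":0,"yaw":0.141}
    - {"hand":1,"x":-0.0281,"y":0.0359,"z":0,"yaw":0.141}
    - {"hand":1,"x":-0.0228,"y":0.0395,"z":0,"yaw":0.141}
    - {"hand":1,"x":-0.017,"y":0.0424,"z":0,"yaw":0.141}
    - {"hand":1,"x":-0.0109,"y":0.0443,"z":0,"yaw":0.141}
    - {"hand":1,"x":-0.0045,"y":0.0454,"z":0,"yaw":0.141}
    - {"hand":1,"x":0.0019,"y":0.0456,"z":0,"yaw":0.141}
    - {"hand":1,"x":0,"y":0,"z":0,"yaw":0}

```text
clock: 2.1
eef_pos: [430.3, -330.5, 203.9]
eef_rot: [-3.141, 0.002, 0.073]
wrist_force: [-0.1, 0.4, -1.1]
finger_gap: 94.0
finger_force: 0.0
```

Run:
```python
from h import *
p,R,s=pose();print(p.round(1),s['eef_rot'],s['clock'])
snap('wrist','w1.png');print(proj('wrist',[[457,-328,42],[457,-328,0]]))
```

```text
[ 430.3 -330.5  203.9] [-3.14057157e+00  1.51993252e-03  7.27842903e-02] 2.1
[[323.59543728 186.13906259]
 [323.45178126 178.60627836]]
```

View pics/w1.png

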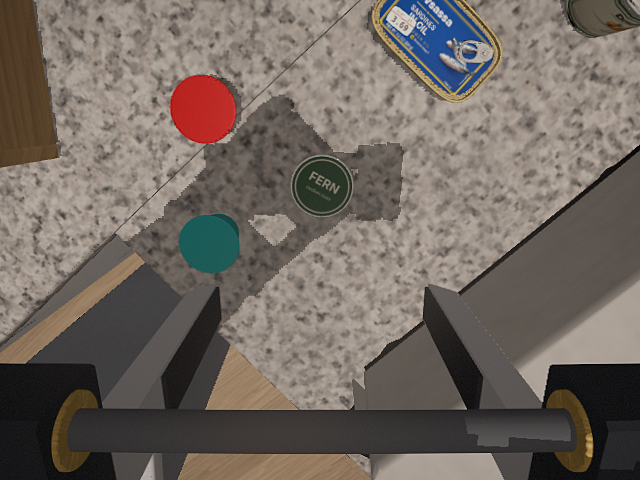

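The wrist view shows the pod upright with its "FERN" foil centred at (322.5,185.5), which agrees with (457,-328). Next I'll descend, grip gently and lift.

Emit:
arm_command:
  targets:
    - {"hand":0.5,"x":0.0272,"y":-0.0015,"z":0.03,"yaw":-0.013}
    - {"hand":0.5,"x":0,"y":0,"z":0.045,"yaw":0}
    - {"hand":0.5,"x":0,"y":0,"z":0.045,"yaw":0}
    - {"hand":0.5,"x":0,"y":0,"z":0.04,"yaw":0}
    - {"hand":0.5,"x":0,"y":0,"z":0.025,"yaw":0}
    - {"hand":0.5,"x":0,"y":0,"z":0.006,"yaw":0}
    - {"hand":0.5,"x":0,"y":0,"z":0,"yaw":0}
  newtons: 8

```text
clock: 2.85
eef_pos: [457.3, -322.5, 14.6]
eef_rot: [-3.141, 0.001, 0.095]
wrist_force: [0.2, 0.4, 0.4]
finger_gap: 70.1
finger_force: 0.0
```

Emit:
arm_command:
  targets:
    - {"hand":-1,"x":0,"y":0,"z":0,"yaw":0}
    - {"hand":-1,"x":0,"y":0,"z":0,"yaw":0}
    - {"hand":-1,"x":0,"y":0,"z":0,"yaw":0}
    - {"hand":-1,"x":0,"y":0,"z":0,"yaw":0}
    - {"hand":-1,"x":0,"y":0,"z":0,"yaw":0}
  newtons: 8

```text
clock: 3.35
eef_pos: [457.8, -323.6, 15.4]
eef_rot: [3.14, -0.001, 0.094]
wrist_force: [0.0, -1.0, 7.1]
finger_gap: 50.1
finger_force: 8.0
```

Emit:
arm_command:
  targets:
    - {"hand":-1,"x":0,"y":0,"z":-0.02,"yaw":0}
    - {"hand":-1,"x":0,"y":0,"z":-0.04,"yaw":0}
    - {"hand":-1,"x":0,"y":0,"z":-0.045,"yaw":0}
    - {"hand":-1,"x":0,"y":0,"z":-0.04,"yaw":0}
    - {"hand":-1,"x":0,"y":0,"z":-0.02,"yaw":0}
    - {"hand":-1,"x":0,"y":0,"z":0,"yaw":0}
    - {"hand":-1,"x":0,"y":0,"z":0,"yaw":0}

```text
clock: 4.05
eef_pos: [457.1, -323.0, 178.7]
eef_rot: [-3.141, 0.0, 0.094]
wrist_force: [-0.2, 0.4, -0.1]
finger_gap: 50.3
finger_force: 8.0
```

Run:
```python
from h import *
p,R,s=pose();print(p.round(1),s['eef_rot'],s['clock'],s['finger_gap'],s['wrist_force'])
snap('wrist','w2.png');f=p+R@np.array([0,0,-28]);print(proj('wrist',[p,f]))
```

```text
[ 457.1 -323.   178.7] [-3.14112089e+00  4.43534550e-04  9.37604847e-02] 4.05 50.2923854524011 [-0.24769348  0.42066553 -0.07639765]
[[321.26819538 300.91302683]
 [321.1574336  330.46564322]]
```

View pics/w2.png

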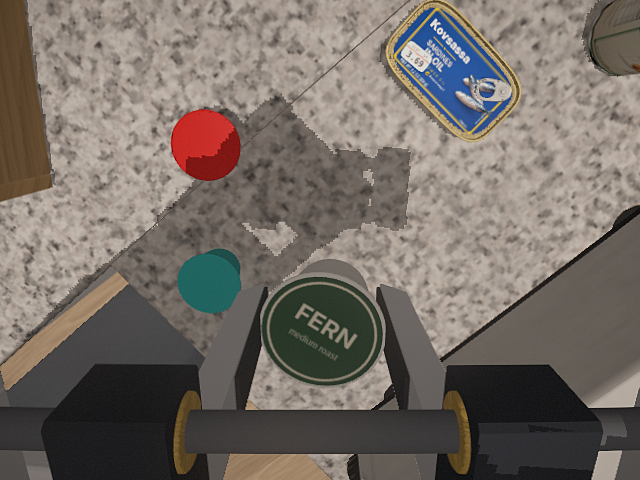

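The pod is held upright: the foil centre at (322,329) lies on the tool axis, and the foot is about 15 mm below the TCP. I'll move to just in front of the seat and look at it.

Emit:
arm_command:
  targets:
    - {"hand":-1,"x":0.0014,"y":-0.025,"z":-0.002,"yaw":0.007}
    - {"hand":-1,"x":0.0014,"y":-0.045,"z":-0.002,"yaw":0}
    - {"hand":-1,"x":0.0014,"y":-0.048,"z":0,"yaw":0}
    - {"hand":-1,"x":0.0014,"y":-0.048,"z":0,"yaw":0}
    - {"hand":-1,"x":0.0014,"y":-0.048,"z":0,"yaw":0}
    - {"hand":-1,"x":0.0014,"y":-0.048,"z":0,"yaw":0}
    - {"hand":-1,"x":0.0014,"y":-0.048,"z":0,"yaw":0}
    - {"hand":-1,"x":0.0014,"y":-0.048,"z":0,"yaw":0}
    - {"hand":-1,"x":0.0014,"y":-0.046,"z":0,"yaw":0}
    - {"hand":-1,"x":0.0014,"y":-0.026,"z":0,"yaw":0}

```text
clock: 5.1
eef_pos: [432.6, 109.0, 182.1]
eef_rot: [-3.142, 0.002, 0.089]
wrist_force: [0.3, -0.6, 1.2]
finger_gap: 49.8
finger_force: 8.0
```

Emit:
arm_command:
  targets:
    - {"hand":-1,"x":0,"y":0,"z":0,"yaw":0}
    - {"hand":-1,"x":0,"y":0,"z":0,"yaw":0}

```text
clock: 5.3
eef_pos: [433.3, 106.4, 182.3]
eef_rot: [3.141, 0.002, 0.088]
wrist_force: [0.2, -0.5, 0.4]
finger_gap: 50.1
finger_force: 8.0
```

Run:
```python
from h import *
import json
p,R,s=pose();print(p.round(1),s['eef_rot'],s['clock'],s['finger_gap'])
c=get_calibration('wrist');json.dump({k:np.array(v).tolist() for k,v in c.items()},open('w3.json','w'))
snap('wrist','w3.png');print(proj('wrist',[[486.3,111.2,35],[554.4,252,115],[578.7,-14.8,115]]))
```

```text
[433.3 106.4 182.3] [3.14127136e+00 2.19336971e-03 8.80793307e-02] 5.3 50.14201159061575
[[320.09216763 155.22419504]
 [ 69.70295399  19.72738761]
 [567.94209648  17.15348828]]
```

View pics/w3.png

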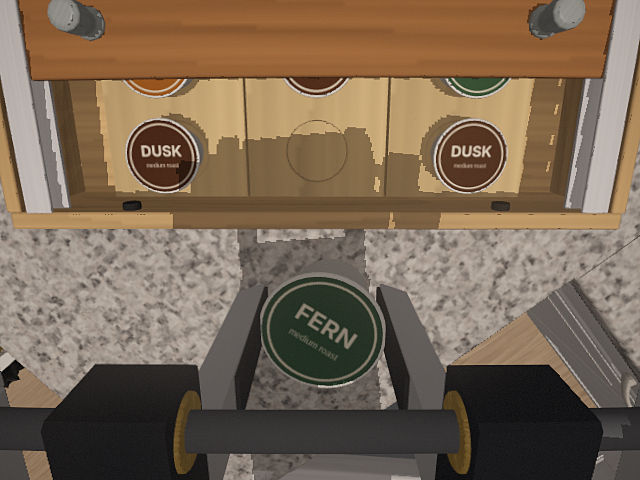

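The seat ring is at (317,151), the neighbouring pods are at (163,155) and (470,155), and the front wall is level in the picture, so the yaw is right.

Run:
```python
from h import *
import json
c=json.load(open('w3.json'))
im=cv2.imread('pics/w3.png')
g=cv2.cvtColor(im,cv2.COLOR_BGR2GRAY)
hc=cv2.HoughCircles(g[100:200,270:370],cv2.HOUGH_GRADIENT,1,50,param1=80,param2=12,minRadius=26,maxRadius=35);print(hc)
s=onz('w',[(317,151)],35,c)[0];n=onz('w',[(163,155),(470,155)],68,c);print(s,n,n.mean(0),np.linalg.norm(n[0]-n[1]))
d=n[0]-n[1];print('yaw',np.arctan2(-d[0],d[1]))
p,R,_=pose();print('tool shift to seat',R.T@(s-p),'to mid',R.T@(n.mean(0)-p))
```

```text
[[[48.5 50.5 30.5]]]
[489.01536815 114.43205258  35.        ] [[480.0597769  219.79526244  68.        ]
 [498.48442361   9.1835283   68.        ]] [489.27210026 114.48939537  68.        ] 211.4161066743971
yaw 0.08725943023767371
tool shift to seat [ 56.25800411  -3.75689325 147.44571768] to mid [ 56.46189098  -3.78256219 114.44530903]
```

Emit:
arm_command:
  targets:
    - {"hand":-1,"x":0.03,"y":-0.0038,"z":0.005,"yaw":0}
    - {"hand":-1,"x":0.0264,"y":0,"z":0.01,"yaw":0}
    - {"hand":-1,"x":0,"y":0,"z":0.03,"yaw":0}
    - {"hand":-1,"x":0,"y":0,"z":0.03,"yaw":0}
    - {"hand":-1,"x":0,"y":0,"z":0.025,"yaw":0}
    - {"hand":-1,"x":0,"y":0,"z":0.015,"yaw":0}
    - {"hand":-1,"x":0,"y":0,"z":0.008,"yaw":0}
    - {"hand":-1,"x":0,"y":0,"z":0,"yaw":0}
    - {"hand":-1,"x":0,"y":0,"z":0,"yaw":0}

```text
clock: 6.25
eef_pos: [490.1, 114.7, 61.0]
eef_rot: [-3.142, -0.001, 0.086]
wrist_force: [-0.0, 0.2, 0.2]
finger_gap: 49.6
finger_force: 8.0
```

Emit:
arm_command:
  targets:
    - {"hand":-1,"x":-0.0008,"y":0,"z":0.004,"yaw":0}
    - {"hand":-1,"x":0,"y":0,"z":0.004,"yaw":0}
    - {"hand":-1,"x":0,"y":0,"z":0.004,"yaw":0}
    - {"hand":-1,"x":0,"y":0,"z":0.003,"yaw":0}
    - {"hand":-1,"x":0,"y":0,"z":0.002,"yaw":0}
    - {"hand":-1,"x":0,"y":0,"z":0.0015,"yaw":0}
    - {"hand":-1,"x":0,"y":0,"z":0,"yaw":0}
    - {"hand":-1,"x":0,"y":0,"z":0,"yaw":0}

```text
clock: 7.05
eef_pos: [489.0, 115.0, 42.0]
eef_rot: [3.142, -0.0, 0.087]
wrist_force: [-0.3, 0.3, -0.0]
finger_gap: 49.5
finger_force: 8.0
```

Emit:
arm_command:
  targets:
    - {"hand":-1,"x":0,"y":0,"z":0.0008,"yaw":0}
    - {"hand":-1,"x":0,"y":0,"z":0,"yaw":0}
    - {"hand":0.38,"x":0,"y":0,"z":0,"yaw":0}
    - {"hand":0.38,"x":0,"y":0,"z":0,"yaw":0}
    - {"hand":0.38,"x":0,"y":0,"z":0,"yaw":0}
    - {"hand":0.38,"x":0,"y":0,"z":-0.01,"yaw":0}
    - {"hand":0.38,"x":0,"y":0,"z":-0.03,"yaw":0}
    - {"hand":0.38,"x":0,"y":0,"z":-0.04,"yaw":0}
    - {"hand":0.38,"x":0,"y":0,"z":-0.04,"yaw":0}
    - {"hand":0.38,"x":-0.02,"y":0,"z":-0.02,"yaw":0}

```text
clock: 8.05
eef_pos: [470.5, 113.4, 185.2]
eef_rot: [-3.141, -0.005, 0.087]
wrist_force: [-0.1, -0.0, 0.1]
finger_gap: 65.0
finger_force: 0.0
```

Emit:
arm_command:
  targets:
    - {"hand":-1,"x":-0.02,"y":0,"z":0,"yaw":0}
    - {"hand":-1,"x":0,"y":0,"z":0,"yaw":0}
    - {"hand":-1,"x":0,"y":0,"z":0,"yaw":0}
    - {"hand":-1,"x":0,"y":0,"z":0,"yaw":0}

```text
clock: 8.45
eef_pos: [449.6, 111.6, 181.1]
eef_rot: [3.142, 0.0, 0.087]
wrist_force: [0.4, -0.8, -0.7]
finger_gap: 36.3
finger_force: 0.0
```

Run:
```python
from h import *
import json
p,R,s=pose();print(p.round(1),s['eef_rot'],s['clock'],s['finger_gap'])
c=get_calibration('wrist');json.dump({k:np.array(v).tolist() for k,v in c.items()},open('w4.json','w'))
snap('wrist','w4.png');print(proj('wrist',[[489.2,114.5,68]]))
```

```text
[449.6 111.6 181.1] [3.14156054e+00 1.65592200e-04 8.66755714e-02] 8.45 36.270553677827365
[[321.79933346 179.38053779]]
```

View pics/w4.png

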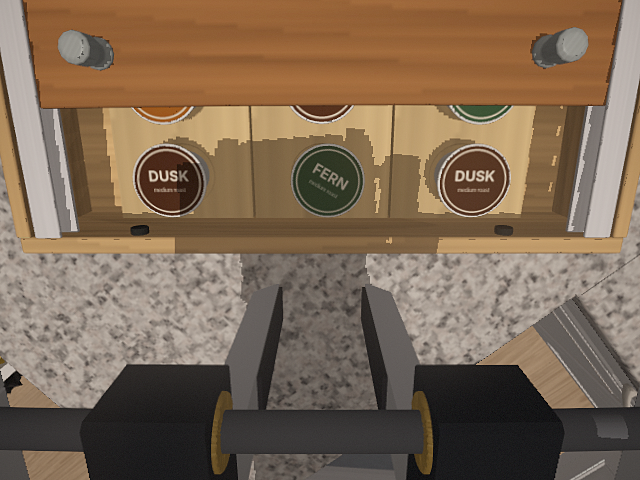

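The pod is in the seat: its foil is at (327,180), with the neighbours at (170,180) and (474,180). It sits about 5 px right of the middle, so I'll measure whether it's level before going on.

Run:
```python
from h import *
import json
c=json.load(open('w4.json'))
im=cv2.imread('pics/w4.png').astype(int);hsv=cv2.cvtColor(im.astype(np.uint8),cv2.COLOR_BGR2HSV)
# wood is bright & yellow; foil+rim: not wood-like
for x0 in(170,327,474):
    sub=im[135:225,x0-45:x0+45]
    b,g,r=sub[...,0],sub[...,1],sub[...,2]
    white=((r-b)<35)&(r>95)
    pts=np.argwhere(white)[:,::-1].astype(np.float32)
    d=np.hypot(*(pts-[45,45]).T);pts=pts[(d>28)&(d<42)]
    hull=cv2.convexHull(pts.astype(np.float32))
    e=cv2.fitEllipse(hull);cc=(e[0][0]+x0-45,e[0][1]+135)
    print(np.round(cc,1),np.round(e[1],1),round(e[2]),onz('w',[cc],68,c)[0].round(1))
for n in((86,47),(567,46)):pass
print('knob tops',onz('w',[(74,46),(573,44)],117,c),'bases',onz('w',[(100,53),(545,52)],87,c))
```

```text
[170.6 179.3] [73.2 77.2] 112 [480.4 219.5  68. ]
[327.3 179.9] [73.6 74. ] 52 [489.2 110.6  68. ]
[472.  179.4] [72.7 77.3] 72 [498.4  10.3  68. ]
knob tops [[557.10308631 254.40292942 117.        ]
 [581.25767948 -13.25775089 117.        ]] bases [[557.32985403 255.32350398  87.        ]
 [581.10788263 -13.26812824  87.        ]]
```

The pod stands in its seat, with the foil at z≈68 and the same apparent size as its neighbours; it only rests against one side of the seat's play. Next I'll move to behind the left knob at (557,254.5) with the fingers closed.

Emit:
arm_command:
  targets:
    - {"hand":-1,"x":0.0291,"y":-0.0266,"z":0,"yaw":0}
    - {"hand":-1,"x":0.0291,"y":-0.0266,"z":0,"yaw":0}
    - {"hand":-1,"x":0.0291,"y":-0.0266,"z":0,"yaw":0}
    - {"hand":-1,"x":0.0291,"y":-0.0266,"z":0,"yaw":0}
    - {"hand":-1,"x":0.0291,"y":-0.0266,"z":0.015,"yaw":0}
    - {"hand":-1,"x":0,"y":0,"z":0.01,"yaw":0}
    - {"hand":-1,"x":0,"y":0,"z":0,"yaw":0}
    - {"hand":-1,"x":0,"y":0,"z":0,"yaw":0}

```text
clock: 9.3
eef_pos: [582.3, 256.1, 156.2]
eef_rot: [3.141, 0.001, 0.086]
wrist_force: [-0.2, -0.5, 0.6]
finger_gap: 0.2
finger_force: 0.0
```

```bash
cat >> h.py <<'E'
O=np.array([602.7,124.4,0]);a=.0873;C=np.array([[np.cos(a),-np.sin(a),0],[np.sin(a),np.cos(a),0],[0,0,1]])
def chest(P):return (np.array(P)-O)@C
E
python3 - <<'E'
from h import *
p,R,s=pose();print(p.round(1),s['eef_rot'],s['clock'],s['finger_gap'],'chest',chest(p))
snap('wrist','w5.png');print(proj('wrist',[[557.2,254.5,117],[489.2,110.6,68],p]))
E
```

```text
[582.3 256.1 156.2] [3.14135105e+00 5.86097691e-04 8.64178978e-02] 9.3 0.20066668792349068 chest [ -8.8679812  132.96101514 156.18510468]
[[319.94938574 311.88249323]
 [505.30704825 379.92567555]
 [320.78783829 300.33195906]]
```

View pics/w5.png

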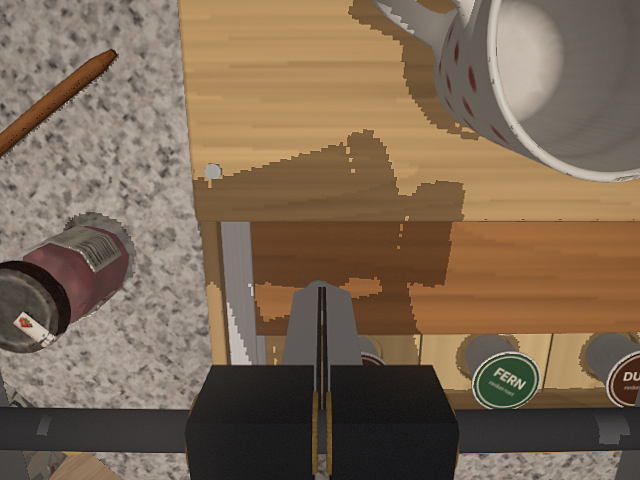

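The wrist view shows the closed fingertips near (320,285) over the lid behind the left knob. The cover edge is at row 220, and the mug is clear at upper right. The FERN foil is at (506,381) and was predicted at (505,380), so the pod stands at the right height. Lowering and starting to draw.

Emit:
arm_command:
  targets:
    - {"hand":-1,"x":0,"y":-0.001,"z":0.025,"yaw":0}
    - {"hand":-1,"x":0,"y":-0.001,"z":0.02,"yaw":0}
    - {"hand":-1,"x":0,"y":0,"z":0.01,"yaw":0}
    - {"hand":-1,"x":0,"y":0,"z":0.004,"yaw":0}
    - {"hand":-1,"x":-0.003,"y":0,"z":0,"yaw":0}
    - {"hand":-1,"x":-0.002,"y":0,"z":0,"yaw":0}
    - {"hand":-1,"x":0,"y":0,"z":0,"yaw":0}

```text
clock: 10.05
eef_pos: [577.4, 258.4, 98.2]
eef_rot: [-3.141, -0.001, 0.087]
wrist_force: [-0.1, -0.9, 0.1]
finger_gap: 0.2
finger_force: 0.0
```

Emit:
arm_command:
  targets:
    - {"hand":-1,"x":-0.002,"y":0,"z":0,"yaw":0}
    - {"hand":-1,"x":-0.002,"y":0,"z":0,"yaw":0}
    - {"hand":-1,"x":-0.001,"y":0,"z":0,"yaw":0}

```text
clock: 10.35
eef_pos: [572.7, 257.8, 97.7]
eef_rot: [-3.141, -0.001, 0.087]
wrist_force: [2.6, 0.2, 1.6]
finger_gap: 0.5
finger_force: 1.7
```

Emit:
arm_command:
  targets:
    - {"hand":-1,"x":-0.001,"y":0,"z":0,"yaw":0}
    - {"hand":-1,"x":-0.001,"y":0,"z":0,"yaw":0}
    - {"hand":-1,"x":-0.0015,"y":0,"z":0,"yaw":0}

```text
clock: 10.65
eef_pos: [569.1, 257.5, 97.3]
eef_rot: [-3.141, -0.001, 0.087]
wrist_force: [4.7, -0.3, 1.9]
finger_gap: 0.5
finger_force: 2.6
```

Emit:
arm_command:
  targets:
    - {"hand":-1,"x":-0.0015,"y":0,"z":0,"yaw":0}
    - {"hand":-1,"x":-0.0015,"y":0,"z":0,"yaw":0}

```text
clock: 10.85
eef_pos: [566.6, 257.1, 97.5]
eef_rot: [3.142, -0.002, 0.087]
wrist_force: [10.1, -1.5, -0.5]
finger_gap: 0.7
finger_force: 5.2
```

Emit:
arm_command:
  targets:
    - {"hand":-1,"x":-0.0005,"y":0,"z":0,"yaw":0}
    - {"hand":-1,"x":0,"y":0,"z":0,"yaw":0}

```text
clock: 11.05
eef_pos: [566.1, 257.1, 97.5]
eef_rot: [3.142, -0.002, 0.087]
wrist_force: [9.0, -1.9, 0.6]
finger_gap: 0.2
finger_force: 4.3
```

Emit:
arm_command:
  targets:
    - {"hand":-1,"x":-0.0008,"y":0,"z":0,"yaw":0}

```text
clock: 11.15
eef_pos: [565.7, 257.0, 97.5]
eef_rot: [-3.141, -0.003, 0.087]
wrist_force: [13.4, 0.0, -1.5]
finger_gap: 0.4
finger_force: 6.5
```

Emit:
arm_command:
  targets:
    - {"hand":-1,"x":-0.0008,"y":0,"z":0,"yaw":0}

```text
clock: 11.25
eef_pos: [565.2, 256.9, 97.6]
eef_rot: [-3.141, -0.004, 0.087]
wrist_force: [15.1, 0.4, -1.8]
finger_gap: 0.8
finger_force: 7.4
```

The left end is bound after about 8 mm. I'll back off and change over to the right knob.

Emit:
arm_command:
  targets:
    - {"hand":-1,"x":0.007,"y":0,"z":0,"yaw":0}
    - {"hand":-1,"x":0.005,"y":0,"z":-0.02,"yaw":0}
    - {"hand":-1,"x":0,"y":0.02,"z":-0.025,"yaw":0}
    - {"hand":-1,"x":0,"y":0.045,"z":0,"yaw":0}
    - {"hand":-1,"x":0,"y":0.048,"z":0,"yaw":0}
    - {"hand":-1,"x":0,"y":0.048,"z":0,"yaw":0}
    - {"hand":-1,"x":0,"y":0.048,"z":0,"yaw":0}
    - {"hand":-1,"x":0.003,"y":0.042,"z":0,"yaw":0}
    - {"hand":-1,"x":0.002,"y":0.019,"z":0,"yaw":0}
    - {"hand":-1,"x":0,"y":0,"z":0.02,"yaw":0}

```text
clock: 12.25
eef_pos: [605.1, -13.1, 123.7]
eef_rot: [3.141, -0.002, 0.084]
wrist_force: [-0.0, 0.2, -0.3]
finger_gap: 0.8
finger_force: 0.0
```

Emit:
arm_command:
  targets:
    - {"hand":-1,"x":0,"y":0,"z":0.018,"yaw":0}
    - {"hand":-1,"x":0,"y":0,"z":0.006,"yaw":0}
    - {"hand":-1,"x":-0.002,"y":0,"z":0,"yaw":0}
    - {"hand":-1,"x":-0.002,"y":0,"z":0,"yaw":0}

```text
clock: 12.65
eef_pos: [600.2, -10.6, 98.8]
eef_rot: [-3.142, -0.0, 0.087]
wrist_force: [0.2, -0.1, -0.1]
finger_gap: 0.4
finger_force: 0.0
```

Emit:
arm_command:
  targets:
    - {"hand":-1,"x":-0.0015,"y":0,"z":0,"yaw":0}
    - {"hand":-1,"x":-0.0015,"y":0,"z":0,"yaw":0}

```text
clock: 12.85
eef_pos: [597.6, -10.9, 99.1]
eef_rot: [3.141, -0.002, 0.087]
wrist_force: [7.3, 1.7, 0.4]
finger_gap: 0.5
finger_force: 3.3
```

Emit:
arm_command:
  targets:
    - {"hand":-1,"x":-0.0015,"y":0,"z":0,"yaw":0}
    - {"hand":-1,"x":-0.0015,"y":0,"z":0,"yaw":0}

```text
clock: 13.05
eef_pos: [594.9, -11.1, 99.0]
eef_rot: [3.142, -0.003, 0.087]
wrist_force: [4.4, 1.0, 0.3]
finger_gap: 0.4
finger_force: 1.9
```

Emit:
arm_command:
  targets:
    - {"hand":-1,"x":-0.0015,"y":0,"z":0,"yaw":0}
    - {"hand":-1,"x":-0.0015,"y":0,"z":0,"yaw":0}
    - {"hand":-1,"x":-0.0015,"y":0,"z":0,"yaw":0}

```text
clock: 13.35
eef_pos: [589.7, -11.8, 98.4]
eef_rot: [3.141, -0.001, 0.087]
wrist_force: [4.3, 0.8, 1.3]
finger_gap: 0.5
finger_force: 1.7
```

Emit:
arm_command:
  targets:
    - {"hand":-1,"x":-0.0015,"y":0,"z":0,"yaw":0}
    - {"hand":-1,"x":-0.0015,"y":0,"z":0,"yaw":0}
    - {"hand":-1,"x":-0.001,"y":0,"z":0,"yaw":0}

```text
clock: 13.65
eef_pos: [585.6, -12.1, 98.1]
eef_rot: [-3.142, 0.0, 0.087]
wrist_force: [3.1, 0.6, 2.2]
finger_gap: 0.6
finger_force: 1.8
```

Emit:
arm_command:
  targets:
    - {"hand":-1,"x":-0.001,"y":0,"z":0,"yaw":0}
    - {"hand":-1,"x":-0.001,"y":0,"z":0,"yaw":0}

```text
clock: 13.85
eef_pos: [583.7, -12.2, 98.2]
eef_rot: [3.142, -0.0, 0.087]
wrist_force: [3.2, 0.6, 2.0]
finger_gap: 0.6
finger_force: 1.8
```

Emit:
arm_command:
  targets:
    - {"hand":-1,"x":-0.001,"y":0,"z":0,"yaw":0}
    - {"hand":-1,"x":-0.001,"y":0,"z":0,"yaw":0}

```text
clock: 14.05
eef_pos: [581.7, -12.4, 98.1]
eef_rot: [-3.142, -0.0, 0.087]
wrist_force: [4.1, 0.4, 1.4]
finger_gap: 0.6
finger_force: 2.0
```

Emit:
arm_command:
  targets:
    - {"hand":-1,"x":-0.001,"y":0,"z":0,"yaw":0}
    - {"hand":-1,"x":-0.001,"y":0,"z":0,"yaw":0}

```text
clock: 14.25
eef_pos: [579.8, -12.4, 98.2]
eef_rot: [-3.141, -0.0, 0.087]
wrist_force: [4.6, 2.0, 1.2]
finger_gap: 0.1
finger_force: 2.8
```

Emit:
arm_command:
  targets:
    - {"hand":-1,"x":-0.001,"y":0,"z":0,"yaw":0}

```text
clock: 14.35
eef_pos: [578.9, -12.4, 98.2]
eef_rot: [-3.141, -0.001, 0.087]
wrist_force: [6.0, 3.3, 1.2]
finger_gap: 0.6
finger_force: 3.1
```

Emit:
arm_command:
  targets:
    - {"hand":-1,"x":-0.001,"y":0,"z":0,"yaw":0}

```text
clock: 14.45
eef_pos: [578.0, -12.4, 98.2]
eef_rot: [-3.141, -0.001, 0.087]
wrist_force: [7.7, 3.9, 1.1]
finger_gap: 1.0
finger_force: 3.8
```

The right end is binding after about 20 mm. Changing to the left.

Emit:
arm_command:
  targets:
    - {"hand":-1,"x":0.007,"y":0,"z":0,"yaw":0}
    - {"hand":-1,"x":0.008,"y":0,"z":-0.02,"yaw":0}
    - {"hand":-1,"x":0.003,"y":-0.02,"z":-0.025,"yaw":0}
    - {"hand":-1,"x":0,"y":-0.045,"z":0,"yaw":0}
    - {"hand":-1,"x":0,"y":-0.048,"z":0,"yaw":0}
    - {"hand":-1,"x":0,"y":-0.048,"z":0,"yaw":0}
    - {"hand":-1,"x":0,"y":-0.048,"z":0,"yaw":0}
    - {"hand":-1,"x":0,"y":-0.042,"z":0,"yaw":0}
    - {"hand":-1,"x":0,"y":-0.018,"z":0,"yaw":0}
    - {"hand":-1,"x":0,"y":0,"z":0.02,"yaw":0}

```text
clock: 15.45
eef_pos: [572.8, 259.2, 124.7]
eef_rot: [-3.141, -0.003, 0.09]
wrist_force: [0.9, -1.1, 0.1]
finger_gap: 0.7
finger_force: 0.0
```

Emit:
arm_command:
  targets:
    - {"hand":-1,"x":0,"y":0,"z":0.018,"yaw":0}
    - {"hand":-1,"x":0,"y":0,"z":0.006,"yaw":0}
    - {"hand":-1,"x":-0.002,"y":0,"z":0,"yaw":0}
    - {"hand":-1,"x":-0.002,"y":0,"z":0,"yaw":0}

```text
clock: 15.85
eef_pos: [568.6, 256.1, 99.8]
eef_rot: [-3.142, -0.0, 0.086]
wrist_force: [0.7, -0.8, 0.5]
finger_gap: 0.6
finger_force: 0.0
```

Emit:
arm_command:
  targets:
    - {"hand":-1,"x":-0.0015,"y":0,"z":0,"yaw":0}
    - {"hand":-1,"x":-0.0015,"y":0,"z":0,"yaw":0}

```text
clock: 16.05
eef_pos: [565.5, 256.2, 100.0]
eef_rot: [-3.141, -0.001, 0.087]
wrist_force: [1.2, 0.6, 0.4]
finger_gap: 0.6
finger_force: 0.0
```

Emit:
arm_command:
  targets:
    - {"hand":-1,"x":-0.0015,"y":0,"z":0,"yaw":0}
    - {"hand":-1,"x":-0.0015,"y":0,"z":0,"yaw":0}
    - {"hand":-1,"x":-0.0015,"y":0,"z":0,"yaw":0}

```text
clock: 16.35
eef_pos: [560.9, 255.8, 99.3]
eef_rot: [-3.142, -0.001, 0.087]
wrist_force: [3.2, 0.5, 0.1]
finger_gap: 0.4
finger_force: 1.6
```

Emit:
arm_command:
  targets:
    - {"hand":-1,"x":-0.0015,"y":0,"z":0,"yaw":0}
    - {"hand":-1,"x":-0.0015,"y":0,"z":0,"yaw":0}
    - {"hand":-1,"x":-0.0015,"y":0,"z":0,"yaw":0}

```text
clock: 16.65
eef_pos: [556.5, 255.4, 99.2]
eef_rot: [3.142, -0.0, 0.087]
wrist_force: [2.3, -0.3, 0.3]
finger_gap: 0.6
finger_force: 1.3
```

Emit:
arm_command:
  targets:
    - {"hand":-1,"x":-0.0015,"y":0,"z":0,"yaw":0}
    - {"hand":-1,"x":-0.0015,"y":0,"z":0,"yaw":0}

```text
clock: 16.85
eef_pos: [553.4, 255.2, 99.3]
eef_rot: [-3.142, -0.0, 0.087]
wrist_force: [3.4, -0.2, 1.5]
finger_gap: 0.7
finger_force: 1.4
```

Emit:
arm_command:
  targets:
    - {"hand":-1,"x":-0.0015,"y":0,"z":0,"yaw":0}
    - {"hand":-1,"x":-0.0015,"y":0,"z":0,"yaw":0}
    - {"hand":-1,"x":-0.001,"y":0,"z":0,"yaw":0}

```text
clock: 17.15
eef_pos: [549.4, 254.8, 99.2]
eef_rot: [-3.142, -0.0, 0.087]
wrist_force: [3.5, -0.6, 0.3]
finger_gap: 0.4
finger_force: 1.5
```

Emit:
arm_command:
  targets:
    - {"hand":-1,"x":-0.001,"y":0,"z":0,"yaw":0}
    - {"hand":-1,"x":-0.001,"y":0,"z":0,"yaw":0}

```text
clock: 17.35
eef_pos: [547.5, 254.6, 99.2]
eef_rot: [3.142, -0.0, 0.087]
wrist_force: [3.5, -0.2, 0.9]
finger_gap: 0.5
finger_force: 2.0
```

Emit:
arm_command:
  targets:
    - {"hand":-1,"x":-0.001,"y":0,"z":0,"yaw":0}
    - {"hand":-1,"x":-0.001,"y":0,"z":0,"yaw":0}

```text
clock: 17.55
eef_pos: [545.5, 254.4, 99.2]
eef_rot: [3.141, -0.0, 0.087]
wrist_force: [5.2, -1.8, -0.3]
finger_gap: 0.5
finger_force: 2.4
```

Emit:
arm_command:
  targets:
    - {"hand":-1,"x":-0.001,"y":0,"z":0,"yaw":0}

```text
clock: 17.65
eef_pos: [544.6, 254.2, 99.2]
eef_rot: [3.141, -0.0, 0.087]
wrist_force: [7.2, -1.7, -0.3]
finger_gap: 0.3
finger_force: 2.9
```

Emit:
arm_command:
  targets:
    - {"hand":-1,"x":-0.001,"y":0,"z":0,"yaw":0}

```text
clock: 17.75
eef_pos: [543.8, 254.1, 99.2]
eef_rot: [3.141, -0.001, 0.087]
wrist_force: [7.8, -2.6, -0.7]
finger_gap: 0.6
finger_force: 3.6
```

Emit:
arm_command:
  targets:
    - {"hand":-1,"x":0.008,"y":0,"z":0,"yaw":0}
    - {"hand":-1,"x":0.008,"y":0,"z":-0.02,"yaw":0}
    - {"hand":-1,"x":0.003,"y":0.02,"z":-0.025,"yaw":0}
    - {"hand":-1,"x":0,"y":0.045,"z":0,"yaw":0}
    - {"hand":-1,"x":0,"y":0.048,"z":0,"yaw":0}
    - {"hand":-1,"x":0,"y":0.048,"z":0,"yaw":0}
    - {"hand":-1,"x":0,"y":0.048,"z":0,"yaw":0}
    - {"hand":-1,"x":0,"y":0.042,"z":0,"yaw":0}
    - {"hand":-1,"x":0,"y":0.018,"z":0,"yaw":0}
    - {"hand":-1,"x":0,"y":0,"z":0.02,"yaw":0}

```text
clock: 18.75
eef_pos: [586.8, -14.6, 125.8]
eef_rot: [3.141, -0.003, 0.084]
wrist_force: [0.7, -0.3, 0.0]
finger_gap: 0.5
finger_force: 0.0
```

Emit:
arm_command:
  targets:
    - {"hand":-1,"x":0,"y":0,"z":0.018,"yaw":0}
    - {"hand":-1,"x":0,"y":0,"z":0.008,"yaw":0}
    - {"hand":-1,"x":-0.002,"y":0,"z":0,"yaw":0}
    - {"hand":-1,"x":-0.002,"y":0,"z":0,"yaw":0}
    - {"hand":-1,"x":-0.0015,"y":0,"z":0,"yaw":0}

```text
clock: 19.25
eef_pos: [580.4, -12.4, 99.1]
eef_rot: [3.142, -0.001, 0.087]
wrist_force: [-0.0, 1.2, -0.3]
finger_gap: 0.8
finger_force: 0.0
```

Emit:
arm_command:
  targets:
    - {"hand":-1,"x":-0.0015,"y":0,"z":0,"yaw":0}
    - {"hand":-1,"x":-0.0015,"y":0,"z":0,"yaw":0}
    - {"hand":-1,"x":-0.0015,"y":0,"z":0,"yaw":0}

```text
clock: 19.55
eef_pos: [575.7, -12.9, 98.4]
eef_rot: [3.142, -0.0, 0.087]
wrist_force: [0.8, 0.2, -0.1]
finger_gap: 0.6
finger_force: 0.0
```

Emit:
arm_command:
  targets:
    - {"hand":-1,"x":-0.0015,"y":0,"z":0,"yaw":0}
    - {"hand":-1,"x":-0.0015,"y":0,"z":0,"yaw":0}
    - {"hand":-1,"x":-0.0015,"y":0,"z":0,"yaw":0}

```text
clock: 19.85
eef_pos: [571.4, -13.3, 98.3]
eef_rot: [-3.142, -0.001, 0.087]
wrist_force: [2.4, 1.0, 0.7]
finger_gap: 0.4
finger_force: 1.2
```

Emit:
arm_command:
  targets:
    - {"hand":-1,"x":-0.0015,"y":0,"z":0,"yaw":0}
    - {"hand":-1,"x":-0.0015,"y":0,"z":0,"yaw":0}
    - {"hand":-1,"x":-0.0015,"y":0,"z":0,"yaw":0}

```text
clock: 20.15
eef_pos: [566.8, -13.7, 98.2]
eef_rot: [-3.142, -0.0, 0.087]
wrist_force: [3.0, 1.0, -0.1]
finger_gap: 0.6
finger_force: 1.3
```

Emit:
arm_command:
  targets:
    - {"hand":-1,"x":-0.001,"y":0,"z":0,"yaw":0}
    - {"hand":-1,"x":-0.001,"y":0,"z":0,"yaw":0}

```text
clock: 20.35
eef_pos: [564.8, -13.9, 98.2]
eef_rot: [3.142, -0.0, 0.087]
wrist_force: [2.3, 0.9, 1.1]
finger_gap: 0.5
finger_force: 1.4
```

Emit:
arm_command:
  targets:
    - {"hand":-1,"x":-0.001,"y":0,"z":0,"yaw":0}
    - {"hand":-1,"x":-0.001,"y":0,"z":0,"yaw":0}

```text
clock: 20.55
eef_pos: [562.8, -14.1, 98.2]
eef_rot: [3.142, -0.0, 0.087]
wrist_force: [3.3, 1.1, 0.8]
finger_gap: -0.1
finger_force: 1.5
```

Emit:
arm_command:
  targets:
    - {"hand":-1,"x":-0.001,"y":0,"z":0,"yaw":0}
    - {"hand":-1,"x":-0.001,"y":0,"z":0,"yaw":0}

```text
clock: 20.75
eef_pos: [560.9, -14.2, 98.2]
eef_rot: [-3.141, -0.0, 0.087]
wrist_force: [4.5, 1.5, 0.3]
finger_gap: 0.4
finger_force: 2.2
```

Emit:
arm_command:
  targets:
    - {"hand":-1,"x":-0.001,"y":0,"z":0,"yaw":0}
    - {"hand":-1,"x":-0.001,"y":0,"z":0,"yaw":0}

```text
clock: 20.95
eef_pos: [559.0, -14.2, 98.2]
eef_rot: [-3.141, -0.001, 0.087]
wrist_force: [5.1, 2.3, 0.2]
finger_gap: 0.4
finger_force: 2.7
```

Emit:
arm_command:
  targets:
    - {"hand":-1,"x":-0.001,"y":0,"z":0,"yaw":0}

```text
clock: 21.05
eef_pos: [557.9, -14.2, 98.2]
eef_rot: [-3.141, -0.001, 0.087]
wrist_force: [5.3, 3.5, 0.9]
finger_gap: 0.3
finger_force: 2.8
```

Changing to the left.

Emit:
arm_command:
  targets:
    - {"hand":-1,"x":0.008,"y":0,"z":0,"yaw":0}
    - {"hand":-1,"x":0.008,"y":0,"z":-0.02,"yaw":0}
    - {"hand":-1,"x":0.001,"y":-0.02,"z":-0.025,"yaw":0}
    - {"hand":-1,"x":0,"y":-0.045,"z":0,"yaw":0}
    - {"hand":-1,"x":0,"y":-0.048,"z":0,"yaw":0}
    - {"hand":-1,"x":0,"y":-0.048,"z":0,"yaw":0}
    - {"hand":-1,"x":0,"y":-0.048,"z":0,"yaw":0}
    - {"hand":-1,"x":0,"y":-0.042,"z":0,"yaw":0}
    - {"hand":-1,"x":0,"y":-0.018,"z":0,"yaw":0}
    - {"hand":-1,"x":0,"y":0,"z":0.02,"yaw":0}

```text
clock: 22.05
eef_pos: [552.0, 257.4, 124.7]
eef_rot: [-3.141, -0.003, 0.09]
wrist_force: [-0.3, -0.6, -0.1]
finger_gap: 0.7
finger_force: 0.0
```

Emit:
arm_command:
  targets:
    - {"hand":-1,"x":0,"y":0,"z":0.018,"yaw":0}
    - {"hand":-1,"x":0,"y":0,"z":0.007,"yaw":0}
    - {"hand":-1,"x":-0.002,"y":0,"z":0,"yaw":0}
    - {"hand":-1,"x":-0.002,"y":0,"z":0,"yaw":0}
    - {"hand":-1,"x":-0.0015,"y":0,"z":0,"yaw":0}

```text
clock: 22.55
eef_pos: [546.2, 254.4, 99.1]
eef_rot: [-3.141, -0.001, 0.086]
wrist_force: [0.8, -0.7, 0.1]
finger_gap: 0.4
finger_force: 0.0
```

Emit:
arm_command:
  targets:
    - {"hand":-1,"x":-0.0015,"y":0,"z":0,"yaw":0}
    - {"hand":-1,"x":-0.0015,"y":0,"z":0,"yaw":0}
    - {"hand":-1,"x":-0.0015,"y":0,"z":0,"yaw":0}

```text
clock: 22.85
eef_pos: [541.4, 254.1, 98.4]
eef_rot: [-3.142, -0.0, 0.087]
wrist_force: [0.6, -0.8, 0.5]
finger_gap: 0.5
finger_force: 0.0
```

Emit:
arm_command:
  targets:
    - {"hand":-1,"x":-0.0015,"y":0,"z":0,"yaw":0}
    - {"hand":-1,"x":-0.0015,"y":0,"z":0,"yaw":0}
    - {"hand":-1,"x":-0.0015,"y":0,"z":0,"yaw":0}

```text
clock: 23.15
eef_pos: [537.1, 253.7, 98.3]
eef_rot: [3.142, -0.001, 0.087]
wrist_force: [2.0, -1.1, 0.1]
finger_gap: -0.0
finger_force: 1.1
```

Emit:
arm_command:
  targets:
    - {"hand":-1,"x":-0.0015,"y":0,"z":0,"yaw":0}
    - {"hand":-1,"x":-0.0015,"y":0,"z":0,"yaw":0}
    - {"hand":-1,"x":-0.0015,"y":0,"z":0,"yaw":0}

```text
clock: 23.45
eef_pos: [532.5, 253.3, 98.2]
eef_rot: [-3.142, -0.0, 0.087]
wrist_force: [2.6, -0.5, 0.6]
finger_gap: 0.5
finger_force: 1.3
```

Emit:
arm_command:
  targets:
    - {"hand":-1,"x":-0.001,"y":0,"z":0,"yaw":0}
    - {"hand":-1,"x":-0.001,"y":0,"z":0,"yaw":0}
    - {"hand":-1,"x":-0.001,"y":0,"z":0,"yaw":0}

```text
clock: 23.75
eef_pos: [529.5, 253.1, 98.2]
eef_rot: [-3.142, -0.0, 0.087]
wrist_force: [2.7, 1.2, 0.2]
finger_gap: 0.9
finger_force: 1.4
```

Emit:
arm_command:
  targets:
    - {"hand":-1,"x":-0.001,"y":0,"z":0,"yaw":0}
    - {"hand":-1,"x":-0.001,"y":0,"z":0,"yaw":0}

```text
clock: 23.95
eef_pos: [527.6, 252.9, 98.2]
eef_rot: [3.142, -0.0, 0.087]
wrist_force: [4.1, 0.3, 1.4]
finger_gap: 0.8
finger_force: 1.9
```

Emit:
arm_command:
  targets:
    - {"hand":-1,"x":-0.001,"y":0,"z":0,"yaw":0}

```text
clock: 24.05
eef_pos: [526.6, 252.8, 98.2]
eef_rot: [3.142, -0.0, 0.087]
wrist_force: [5.4, -2.4, 0.1]
finger_gap: 0.4
finger_force: 2.2
```

Emit:
arm_command:
  targets:
    - {"hand":-1,"x":-0.001,"y":0,"z":0,"yaw":0}

```text
clock: 24.15
eef_pos: [525.6, 252.6, 98.2]
eef_rot: [3.141, -0.0, 0.087]
wrist_force: [5.5, -2.2, 0.6]
finger_gap: 0.8
finger_force: 2.4
```

Emit:
arm_command:
  targets:
    - {"hand":-1,"x":-0.001,"y":0,"z":0,"yaw":0}

```text
clock: 24.25
eef_pos: [524.7, 252.5, 98.2]
eef_rot: [3.141, -0.001, 0.087]
wrist_force: [5.9, -0.9, -0.6]
finger_gap: 0.3
finger_force: 3.0
```

Emit:
arm_command:
  targets:
    - {"hand":-1,"x":0.008,"y":0,"z":0,"yaw":0}
    - {"hand":-1,"x":0.008,"y":0,"z":-0.02,"yaw":0}
    - {"hand":-1,"x":0.001,"y":0.02,"z":-0.025,"yaw":0}
    - {"hand":-1,"x":0,"y":0.045,"z":0,"yaw":0}
    - {"hand":-1,"x":0,"y":0.048,"z":0,"yaw":0}
    - {"hand":-1,"x":0,"y":0.048,"z":0,"yaw":0}
    - {"hand":-1,"x":0,"y":0.048,"z":0,"yaw":0}
    - {"hand":-1,"x":0,"y":0.042,"z":0,"yaw":0}
    - {"hand":-1,"x":0,"y":0.018,"z":0,"yaw":0}
    - {"hand":-1,"x":0,"y":0,"z":0.02,"yaw":0}

```text
clock: 25.25
eef_pos: [566.0, -16.4, 124.7]
eef_rot: [3.141, -0.003, 0.084]
wrist_force: [1.9, 0.7, 0.4]
finger_gap: 0.7
finger_force: 0.0
```

Emit:
arm_command:
  targets:
    - {"hand":-1,"x":0,"y":0,"z":0.018,"yaw":0}
    - {"hand":-1,"x":0,"y":0,"z":0.007,"yaw":0}
    - {"hand":-1,"x":-0.002,"y":0,"z":0,"yaw":0}
    - {"hand":-1,"x":-0.002,"y":0,"z":0,"yaw":0}
    - {"hand":-1,"x":-0.0015,"y":0,"z":0,"yaw":0}

```text
clock: 25.75
eef_pos: [559.5, -14.3, 99.0]
eef_rot: [3.141, -0.001, 0.087]
wrist_force: [-0.8, -0.2, 0.2]
finger_gap: 0.3
finger_force: 0.0
```

Emit:
arm_command:
  targets:
    - {"hand":-1,"x":-0.0015,"y":0,"z":0,"yaw":0}
    - {"hand":-1,"x":-0.0015,"y":0,"z":0,"yaw":0}
    - {"hand":-1,"x":-0.0015,"y":0,"z":0,"yaw":0}

```text
clock: 26.05
eef_pos: [554.8, -14.7, 98.4]
eef_rot: [3.142, -0.0, 0.087]
wrist_force: [0.8, -0.8, 0.1]
finger_gap: 0.3
finger_force: 0.3
```

Emit:
arm_command:
  targets:
    - {"hand":-1,"x":-0.0015,"y":0,"z":0,"yaw":0}
    - {"hand":-1,"x":-0.0015,"y":0,"z":0,"yaw":0}
    - {"hand":-1,"x":-0.0015,"y":0,"z":0,"yaw":0}

```text
clock: 26.35
eef_pos: [550.5, -15.1, 98.3]
eef_rot: [3.142, -0.001, 0.087]
wrist_force: [3.1, 0.3, 0.5]
finger_gap: 0.2
finger_force: 1.4
```

Emit:
arm_command:
  targets:
    - {"hand":-1,"x":-0.0015,"y":0,"z":0,"yaw":0}
    - {"hand":-1,"x":-0.0015,"y":0,"z":0,"yaw":0}
    - {"hand":-1,"x":-0.0015,"y":0,"z":0,"yaw":0}

```text
clock: 26.65
eef_pos: [545.9, -15.6, 98.3]
eef_rot: [3.142, -0.0, 0.087]
wrist_force: [2.7, 0.8, 1.7]
finger_gap: 0.6
finger_force: 1.6
```

Emit:
arm_command:
  targets:
    - {"hand":-1,"x":-0.001,"y":0,"z":0,"yaw":0}
    - {"hand":-1,"x":-0.001,"y":0,"z":0,"yaw":0}

```text
clock: 26.85
eef_pos: [543.8, -15.7, 98.2]
eef_rot: [3.142, -0.0, 0.087]
wrist_force: [3.2, 0.6, 1.2]
finger_gap: 0.3
finger_force: 1.7
```

Emit:
arm_command:
  targets:
    - {"hand":-1,"x":-0.001,"y":0,"z":0,"yaw":0}
    - {"hand":-1,"x":-0.001,"y":0,"z":0,"yaw":0}

```text
clock: 27.05
eef_pos: [541.9, -15.8, 98.2]
eef_rot: [-3.142, -0.0, 0.087]
wrist_force: [4.1, 1.2, 2.2]
finger_gap: 0.5
finger_force: 2.3
```

Emit:
arm_command:
  targets:
    - {"hand":-1,"x":-0.001,"y":0,"z":0,"yaw":0}

```text
clock: 27.15
eef_pos: [541.0, -15.8, 98.2]
eef_rot: [-3.141, -0.001, 0.087]
wrist_force: [4.8, 2.0, 1.4]
finger_gap: 0.3
finger_force: 2.7
```

Emit:
arm_command:
  targets:
    - {"hand":-1,"x":0.007,"y":0,"z":0,"yaw":0}
    - {"hand":-1,"x":0.006,"y":0,"z":-0.02,"yaw":0}
    - {"hand":-1,"x":0.001,"y":-0.02,"z":-0.025,"yaw":0}
    - {"hand":-1,"x":0,"y":-0.045,"z":0,"yaw":0}
    - {"hand":-1,"x":0,"y":-0.048,"z":0,"yaw":0}
    - {"hand":-1,"x":0,"y":-0.048,"z":0,"yaw":0}
    - {"hand":-1,"x":0,"y":-0.048,"z":0,"yaw":0}
    - {"hand":-1,"x":0,"y":-0.042,"z":0,"yaw":0}
    - {"hand":-1,"x":0,"y":-0.018,"z":0,"yaw":0}
    - {"hand":-1,"x":0,"y":0,"z":0.02,"yaw":0}

```text
clock: 28.15
eef_pos: [532.0, 255.6, 124.5]
eef_rot: [-3.141, -0.003, 0.09]
wrist_force: [0.3, -1.0, -0.5]
finger_gap: 0.6
finger_force: 0.0
```

Emit:
arm_command:
  targets:
    - {"hand":-1,"x":0,"y":0,"z":0.018,"yaw":0}
    - {"hand":-1,"x":0,"y":0,"z":0.007,"yaw":0}
    - {"hand":-1,"x":-0.002,"y":0,"z":0,"yaw":0}
    - {"hand":-1,"x":-0.002,"y":0,"z":0,"yaw":0}
    - {"hand":-1,"x":-0.0015,"y":0,"z":0,"yaw":0}

```text
clock: 28.65
eef_pos: [526.3, 252.6, 99.1]
eef_rot: [-3.141, -0.001, 0.086]
wrist_force: [0.3, 0.1, -0.0]
finger_gap: 0.5
finger_force: 0.0
```

Emit:
arm_command:
  targets:
    - {"hand":-1,"x":-0.0015,"y":0,"z":0,"yaw":0}
    - {"hand":-1,"x":-0.0015,"y":0,"z":0,"yaw":0}
    - {"hand":-1,"x":-0.0015,"y":0,"z":0,"yaw":0}

```text
clock: 28.95
eef_pos: [521.6, 252.4, 98.4]
eef_rot: [-3.141, -0.001, 0.087]
wrist_force: [1.7, -0.1, 0.5]
finger_gap: 0.6
finger_force: 1.1
```

Emit:
arm_command:
  targets:
    - {"hand":-1,"x":-0.0015,"y":0,"z":0,"yaw":0}
    - {"hand":-1,"x":-0.0015,"y":0,"z":0,"yaw":0}
    - {"hand":-1,"x":-0.0015,"y":0,"z":0,"yaw":0}

```text
clock: 29.25
eef_pos: [517.2, 252.0, 98.4]
eef_rot: [-3.141, -0.001, 0.087]
wrist_force: [4.0, 0.8, 0.8]
finger_gap: 0.2
finger_force: 1.5
```

Emit:
arm_command:
  targets:
    - {"hand":-1,"x":-0.001,"y":0,"z":0,"yaw":0}
    - {"hand":-1,"x":-0.001,"y":0,"z":0,"yaw":0}
    - {"hand":-1,"x":-0.001,"y":0,"z":0,"yaw":0}

```text
clock: 29.55
eef_pos: [514.1, 251.8, 98.3]
eef_rot: [-3.141, -0.0, 0.087]
wrist_force: [3.4, -0.2, 1.1]
finger_gap: 0.8
finger_force: 1.6
```

Emit:
arm_command:
  targets:
    - {"hand":-1,"x":-0.001,"y":0,"z":0,"yaw":0}
    - {"hand":-1,"x":-0.001,"y":0,"z":0,"yaw":0}
    - {"hand":-1,"x":-0.001,"y":0,"z":0,"yaw":0}

```text
clock: 29.85
eef_pos: [511.0, 251.5, 98.1]
eef_rot: [3.142, -0.0, 0.087]
wrist_force: [3.0, 0.1, 1.6]
finger_gap: 0.1
finger_force: 1.7
```

Emit:
arm_command:
  targets:
    - {"hand":-1,"x":-0.001,"y":0,"z":0,"yaw":0}

```text
clock: 29.95
eef_pos: [510.1, 251.3, 98.2]
eef_rot: [3.142, -0.0, 0.087]
wrist_force: [4.3, 0.2, 2.1]
finger_gap: 0.7
finger_force: 2.1
```

Emit:
arm_command:
  targets:
    - {"hand":-1,"x":-0.001,"y":0,"z":0,"yaw":0}

```text
clock: 30.05
eef_pos: [509.2, 251.2, 98.2]
eef_rot: [3.141, -0.0, 0.087]
wrist_force: [5.4, -0.7, 1.0]
finger_gap: 0.4
finger_force: 2.5
```

Emit:
arm_command:
  targets:
    - {"hand":-1,"x":0.008,"y":0,"z":0,"yaw":0}
    - {"hand":-1,"x":0.007,"y":0,"z":-0.02,"yaw":0}
    - {"hand":-1,"x":0,"y":0.02,"z":-0.025,"yaw":0}
    - {"hand":-1,"x":0,"y":0.045,"z":0,"yaw":0}
    - {"hand":-1,"x":0,"y":0.048,"z":0,"yaw":0}
    - {"hand":-1,"x":0,"y":0.048,"z":0,"yaw":0}
    - {"hand":-1,"x":0,"y":0.048,"z":0,"yaw":0}
    - {"hand":-1,"x":0,"y":0.042,"z":0,"yaw":0}
    - {"hand":-1,"x":0,"y":0.018,"z":0,"yaw":0}
    - {"hand":-1,"x":0,"y":0,"z":0.02,"yaw":0}

```text
clock: 31.05
eef_pos: [548.5, -18.0, 124.6]
eef_rot: [3.141, -0.003, 0.084]
wrist_force: [0.6, 0.1, 0.2]
finger_gap: 0.3
finger_force: 0.0
```

Emit:
arm_command:
  targets:
    - {"hand":-1,"x":0,"y":0,"z":0.018,"yaw":0}
    - {"hand":-1,"x":0,"y":0,"z":0.007,"yaw":0}
    - {"hand":-1,"x":-0.002,"y":0,"z":0,"yaw":0}
    - {"hand":-1,"x":-0.002,"y":0,"z":0,"yaw":0}
    - {"hand":-1,"x":-0.0015,"y":0,"z":0,"yaw":0}

```text
clock: 31.55
eef_pos: [542.0, -15.8, 99.0]
eef_rot: [3.141, -0.001, 0.087]
wrist_force: [-0.5, 0.4, -0.7]
finger_gap: 0.6
finger_force: 0.0
```

Emit:
arm_command:
  targets:
    - {"hand":-1,"x":-0.0015,"y":0,"z":0,"yaw":0}
    - {"hand":-1,"x":-0.0015,"y":0,"z":0,"yaw":0}
    - {"hand":-1,"x":-0.0015,"y":0,"z":0,"yaw":0}

```text
clock: 31.85
eef_pos: [537.6, -16.2, 98.6]
eef_rot: [3.142, -0.001, 0.087]
wrist_force: [2.6, 1.2, 0.4]
finger_gap: 0.8
finger_force: 1.3
```

Emit:
arm_command:
  targets:
    - {"hand":-1,"x":-0.0015,"y":0,"z":0,"yaw":0}
    - {"hand":-1,"x":-0.001,"y":0,"z":0,"yaw":0}
    - {"hand":-1,"x":-0.001,"y":0,"z":0,"yaw":0}

```text
clock: 32.15
eef_pos: [534.1, -16.6, 98.4]
eef_rot: [3.141, -0.001, 0.087]
wrist_force: [3.9, 0.1, 1.7]
finger_gap: 0.6
finger_force: 1.6
```

Emit:
arm_command:
  targets:
    - {"hand":-1,"x":-0.001,"y":0,"z":0,"yaw":0}
    - {"hand":-1,"x":-0.001,"y":0,"z":0,"yaw":0}
    - {"hand":-1,"x":-0.001,"y":0,"z":0,"yaw":0}

```text
clock: 32.45
eef_pos: [530.9, -16.9, 98.2]
eef_rot: [3.142, -0.0, 0.087]
wrist_force: [3.1, 0.1, 1.8]
finger_gap: 0.2
finger_force: 1.7
```

Emit:
arm_command:
  targets:
    - {"hand":-1,"x":-0.001,"y":0,"z":0,"yaw":0}
    - {"hand":-1,"x":-0.001,"y":0,"z":0,"yaw":0}
    - {"hand":-1,"x":-0.001,"y":0,"z":0,"yaw":0}

```text
clock: 32.75
eef_pos: [527.8, -17.1, 98.2]
eef_rot: [3.142, -0.0, 0.087]
wrist_force: [4.4, 0.7, 1.5]
finger_gap: 0.8
finger_force: 1.7
```

Emit:
arm_command:
  targets:
    - {"hand":-1,"x":-0.001,"y":0,"z":0,"yaw":0}

```text
clock: 32.85
eef_pos: [526.9, -17.2, 98.2]
eef_rot: [-3.142, -0.0, 0.087]
wrist_force: [3.6, 1.6, 2.2]
finger_gap: 0.5
finger_force: 1.9
```

Emit:
arm_command:
  targets:
    - {"hand":-1,"x":-0.001,"y":0,"z":0,"yaw":0}

```text
clock: 32.95
eef_pos: [526.0, -17.2, 98.2]
eef_rot: [-3.142, -0.0, 0.087]
wrist_force: [5.0, 1.7, 1.1]
finger_gap: 0.4
finger_force: 2.3
```

Emit:
arm_command:
  targets:
    - {"hand":-1,"x":0.007,"y":0,"z":0,"yaw":0}
    - {"hand":-1,"x":0.006,"y":0,"z":-0.02,"yaw":0}
    - {"hand":-1,"x":0,"y":-0.02,"z":-0.025,"yaw":0}
    - {"hand":-1,"x":0,"y":-0.045,"z":0,"yaw":0}
    - {"hand":-1,"x":0,"y":-0.048,"z":0,"yaw":0}
    - {"hand":-1,"x":0,"y":-0.048,"z":0,"yaw":0}
    - {"hand":-1,"x":0,"y":-0.048,"z":0,"yaw":0}
    - {"hand":-1,"x":0,"y":-0.042,"z":0,"yaw":0}
    - {"hand":-1,"x":0,"y":-0.018,"z":0,"yaw":0}
    - {"hand":-1,"x":0,"y":0,"z":0.02,"yaw":0}

```text
clock: 33.95
eef_pos: [515.9, 254.7, 124.4]
eef_rot: [-3.141, -0.002, 0.09]
wrist_force: [0.3, -0.6, -1.1]
finger_gap: 0.4
finger_force: 0.0
```

Emit:
arm_command:
  targets:
    - {"hand":-1,"x":0,"y":0,"z":0.018,"yaw":0}
    - {"hand":-1,"x":0,"y":0,"z":0.007,"yaw":0}
    - {"hand":-1,"x":-0.002,"y":0,"z":0,"yaw":0}
    - {"hand":-1,"x":-0.002,"y":0,"z":0,"yaw":0}
    - {"hand":-1,"x":-0.0015,"y":0,"z":0,"yaw":0}

```text
clock: 34.45
eef_pos: [510.3, 251.4, 99.0]
eef_rot: [-3.141, -0.001, 0.087]
wrist_force: [0.3, 0.7, -0.6]
finger_gap: 0.7
finger_force: 0.0
```

Emit:
arm_command:
  targets:
    - {"hand":-1,"x":-0.0015,"y":0,"z":0,"yaw":0}
    - {"hand":-1,"x":-0.0015,"y":0,"z":0,"yaw":0}
    - {"hand":-1,"x":-0.001,"y":0,"z":0,"yaw":0}

```text
clock: 34.75
eef_pos: [506.3, 251.1, 98.5]
eef_rot: [-3.141, -0.001, 0.087]
wrist_force: [1.8, 0.2, 0.3]
finger_gap: 0.7
finger_force: 1.2
```

Emit:
arm_command:
  targets:
    - {"hand":-1,"x":-0.001,"y":0,"z":0,"yaw":0}
    - {"hand":-1,"x":-0.001,"y":0,"z":0,"yaw":0}
    - {"hand":-1,"x":-0.001,"y":0,"z":0,"yaw":0}

```text
clock: 35.05
eef_pos: [503.4, 250.8, 98.4]
eef_rot: [-3.141, -0.001, 0.087]
wrist_force: [3.4, 1.3, 1.3]
finger_gap: 0.7
finger_force: 1.6
```

Emit:
arm_command:
  targets:
    - {"hand":-1,"x":-0.0008,"y":0,"z":0,"yaw":0}
    - {"hand":-1,"x":-0.0008,"y":0,"z":0,"yaw":0}
    - {"hand":-1,"x":-0.0008,"y":0,"z":0,"yaw":0}

```text
clock: 35.35
eef_pos: [500.7, 250.6, 98.2]
eef_rot: [-3.142, -0.0, 0.087]
wrist_force: [3.8, -0.2, 1.2]
finger_gap: 0.7
finger_force: 1.7
```

Emit:
arm_command:
  targets:
    - {"hand":-1,"x":-0.0008,"y":0,"z":0,"yaw":0}
    - {"hand":-1,"x":-0.0008,"y":0,"z":0,"yaw":0}

```text
clock: 35.55
eef_pos: [499.1, 250.4, 98.2]
eef_rot: [-3.142, -0.0, 0.087]
wrist_force: [3.3, 0.2, 2.0]
finger_gap: 0.2
finger_force: 1.7
```

Emit:
arm_command:
  targets:
    - {"hand":-1,"x":-0.0008,"y":0,"z":0,"yaw":0}
    - {"hand":-1,"x":-0.0008,"y":0,"z":0,"yaw":0}

```text
clock: 35.75
eef_pos: [497.4, 250.3, 98.1]
eef_rot: [3.142, 0.0, 0.087]
wrist_force: [2.8, 0.2, 0.8]
finger_gap: 0.8
finger_force: 1.7
```

Emit:
arm_command:
  targets:
    - {"hand":-1,"x":-0.0007,"y":0,"z":0,"yaw":0}

```text
clock: 35.85
eef_pos: [496.9, 250.2, 98.2]
eef_rot: [-3.142, -0.0, 0.087]
wrist_force: [6.7, -0.0, 1.1]
finger_gap: 0.2
finger_force: 3.3
```

Emit:
arm_command:
  targets:
    - {"hand":-1,"x":-0.0005,"y":0,"z":0,"yaw":0}

```text
clock: 35.95
eef_pos: [496.8, 250.2, 98.3]
eef_rot: [-3.141, -0.001, 0.087]
wrist_force: [9.0, 1.0, -0.8]
finger_gap: 0.4
finger_force: 4.4
```

The left end has met its stop. Now the right.

Emit:
arm_command:
  targets:
    - {"hand":-1,"x":0.007,"y":0,"z":0,"yaw":0}
    - {"hand":-1,"x":0.006,"y":0,"z":-0.02,"yaw":0}
    - {"hand":-1,"x":0,"y":0.02,"z":-0.025,"yaw":0}
    - {"hand":-1,"x":0,"y":0.045,"z":0,"yaw":0}
    - {"hand":-1,"x":0,"y":0.048,"z":0,"yaw":0}
    - {"hand":-1,"x":0,"y":0.048,"z":0,"yaw":0}
    - {"hand":-1,"x":0,"y":0.048,"z":0,"yaw":0}
    - {"hand":-1,"x":0,"y":0.042,"z":0,"yaw":0}
    - {"hand":-1,"x":0,"y":0.018,"z":0,"yaw":0}
    - {"hand":-1,"x":0,"y":0,"z":0.02,"yaw":0}

```text
clock: 36.95
eef_pos: [533.6, -19.2, 124.5]
eef_rot: [3.141, -0.002, 0.084]
wrist_force: [0.3, 1.1, 0.0]
finger_gap: 0.4
finger_force: 0.0
```

Emit:
arm_command:
  targets:
    - {"hand":-1,"x":0,"y":0,"z":0.018,"yaw":0}
    - {"hand":-1,"x":0,"y":0,"z":0.007,"yaw":0}
    - {"hand":-1,"x":-0.002,"y":0,"z":0,"yaw":0}
    - {"hand":-1,"x":-0.0015,"y":0,"z":0,"yaw":0}
    - {"hand":-1,"x":-0.001,"y":0,"z":0,"yaw":0}

```text
clock: 37.45
eef_pos: [528.3, -17.0, 99.0]
eef_rot: [3.141, -0.001, 0.087]
wrist_force: [0.2, -0.3, -0.0]
finger_gap: 0.4
finger_force: 0.0
```

Emit:
arm_command:
  targets:
    - {"hand":-1,"x":-0.001,"y":0,"z":0,"yaw":0}
    - {"hand":-1,"x":-0.001,"y":0,"z":0,"yaw":0}
    - {"hand":-1,"x":-0.001,"y":0,"z":0,"yaw":0}

```text
clock: 37.75
eef_pos: [525.1, -17.3, 98.4]
eef_rot: [3.142, -0.0, 0.087]
wrist_force: [0.7, 0.4, -0.3]
finger_gap: 0.4
finger_force: 0.0
```

Emit:
arm_command:
  targets:
    - {"hand":-1,"x":-0.0008,"y":0,"z":0,"yaw":0}
    - {"hand":-1,"x":-0.0008,"y":0,"z":0,"yaw":0}
    - {"hand":-1,"x":-0.0008,"y":0,"z":0,"yaw":0}

```text
clock: 38.05
eef_pos: [523.0, -17.6, 98.3]
eef_rot: [3.141, -0.001, 0.087]
wrist_force: [2.0, 0.1, -0.5]
finger_gap: 0.4
finger_force: 1.2
```

Emit:
arm_command:
  targets:
    - {"hand":-1,"x":-0.0008,"y":0,"z":0,"yaw":0}
    - {"hand":-1,"x":-0.0008,"y":0,"z":0,"yaw":0}

```text
clock: 38.25
eef_pos: [521.3, -17.7, 98.2]
eef_rot: [3.141, -0.0, 0.087]
wrist_force: [2.4, -1.1, -0.3]
finger_gap: 0.5
finger_force: 1.4
```

Emit:
arm_command:
  targets:
    - {"hand":-1,"x":-0.0007,"y":0,"z":0,"yaw":0}

```text
clock: 38.35
eef_pos: [520.5, -17.8, 98.2]
eef_rot: [3.141, -0.0, 0.087]
wrist_force: [2.4, -1.4, 0.3]
finger_gap: 0.5
finger_force: 1.5
```

Emit:
arm_command:
  targets:
    - {"hand":-1,"x":-0.0006,"y":0,"z":0,"yaw":0}

```text
clock: 38.45
eef_pos: [520.3, -17.8, 98.3]
eef_rot: [3.141, -0.001, 0.087]
wrist_force: [7.8, 0.7, -2.5]
finger_gap: 1.0
finger_force: 3.9
```

Emit:
arm_command:
  targets:
    - {"hand":-1,"x":-0.0005,"y":0,"z":0,"yaw":0}

```text
clock: 38.55
eef_pos: [520.2, -17.8, 98.4]
eef_rot: [3.141, -0.002, 0.087]
wrist_force: [10.2, -0.2, -3.1]
finger_gap: 0.6
finger_force: 5.1
```

Both ends read about -94.5 mm, so the lid is at both stops. I'll recheck the left end, since drawing the right may have moved it off.

Emit:
arm_command:
  targets:
    - {"hand":-1,"x":0.004,"y":0,"z":0,"yaw":0}
    - {"hand":-1,"x":0.005,"y":0,"z":-0.02,"yaw":0}
    - {"hand":-1,"x":0,"y":-0.02,"z":-0.025,"yaw":0}
    - {"hand":-1,"x":0,"y":-0.045,"z":0,"yaw":0}
    - {"hand":-1,"x":0,"y":-0.048,"z":0,"yaw":0}
    - {"hand":-1,"x":0,"y":-0.048,"z":0,"yaw":0}
    - {"hand":-1,"x":0,"y":-0.048,"z":0,"yaw":0}
    - {"hand":-1,"x":0,"y":-0.042,"z":0,"yaw":0}
    - {"hand":-1,"x":0,"y":-0.018,"z":0,"yaw":0}
    - {"hand":-1,"x":0,"y":0,"z":0.02,"yaw":0}

```text
clock: 39.55
eef_pos: [505.1, 253.8, 124.6]
eef_rot: [-3.141, -0.003, 0.09]
wrist_force: [0.3, -1.2, 0.6]
finger_gap: 0.3
finger_force: 0.0
```

Emit:
arm_command:
  targets:
    - {"hand":-1,"x":0,"y":0,"z":0.018,"yaw":0}
    - {"hand":-1,"x":0,"y":0,"z":0.007,"yaw":0}
    - {"hand":-1,"x":-0.0015,"y":0,"z":0,"yaw":0}
    - {"hand":-1,"x":-0.0015,"y":0,"z":0,"yaw":0}
    - {"hand":-1,"x":-0.001,"y":0,"z":0,"yaw":0}

```text
clock: 40.05
eef_pos: [501.2, 250.6, 99.1]
eef_rot: [-3.141, -0.001, 0.087]
wrist_force: [-0.0, 0.2, 0.5]
finger_gap: 0.4
finger_force: 0.0
```

Emit:
arm_command:
  targets:
    - {"hand":-1,"x":-0.0008,"y":0,"z":0,"yaw":0}
    - {"hand":-1,"x":-0.0008,"y":0,"z":0,"yaw":0}

```text
clock: 40.25
eef_pos: [499.5, 250.5, 98.6]
eef_rot: [-3.141, -0.001, 0.087]
wrist_force: [0.8, 0.1, 0.7]
finger_gap: 0.5
finger_force: 0.0
```

Emit:
arm_command:
  targets:
    - {"hand":-1,"x":-0.0008,"y":0,"z":0,"yaw":0}
    - {"hand":-1,"x":-0.0008,"y":0,"z":0,"yaw":0}

```text
clock: 40.45
eef_pos: [497.8, 250.3, 98.2]
eef_rot: [-3.142, -0.0, 0.087]
wrist_force: [1.0, -0.3, -0.2]
finger_gap: 0.1
finger_force: 0.0
```

Emit:
arm_command:
  targets:
    - {"hand":-1,"x":-0.0008,"y":0,"z":0,"yaw":0}

```text
clock: 40.55
eef_pos: [497.1, 250.3, 98.3]
eef_rot: [-3.142, -0.001, 0.087]
wrist_force: [4.6, 0.4, 0.1]
finger_gap: 0.5
finger_force: 1.9
```

Emit:
arm_command:
  targets:
    - {"hand":-1,"x":-0.0005,"y":0,"z":0,"yaw":0}

```text
clock: 40.65
eef_pos: [497.1, 250.2, 98.3]
eef_rot: [-3.141, -0.002, 0.087]
wrist_force: [5.9, 0.5, -2.6]
finger_gap: 0.5
finger_force: 3.1
```

The left end is still on its stop. Now I'll let go, retreat and check.

Emit:
arm_command:
  targets:
    - {"hand":-1,"x":0.003,"y":0,"z":0,"yaw":0}
    - {"hand":-1,"x":0.003,"y":0,"z":-0.02,"yaw":0}
    - {"hand":-1,"x":0,"y":0,"z":-0.04,"yaw":0}
    - {"hand":-1,"x":-0.02,"y":0.03,"z":-0.03,"yaw":0}
    - {"hand":-1,"x":-0.02,"y":0.035,"z":-0.02,"yaw":0}
    - {"hand":-1,"x":-0.02,"y":0.04,"z":0,"yaw":0}
    - {"hand":-1,"x":-0.02,"y":0.03,"z":0,"yaw":0}
    - {"hand":-1,"x":0,"y":0,"z":0,"yaw":0}
    - {"hand":-1,"x":0,"y":0,"z":0,"yaw":0}

```text
clock: 41.55
eef_pos: [434.6, 109.1, 208.5]
eef_rot: [-3.141, -0.0, 0.086]
wrist_force: [0.5, -0.2, -0.7]
finger_gap: 0.8
finger_force: 0.0
```

Run:
```python
from h import *
p,R,s=pose();print(p.round(1),s['clock'])
sh=np.array([[-112,135,117],[-112,-135,117]])@C.T+O
print(proj('wrist',sh));snap('wrist','w6.png');snap('side','s6.png')
```

```text
[434.6 109.1 208.5] 41.55
[[108.90109088 158.93116914]
 [531.14406331 157.91045929]]
```

View pics/w6.png

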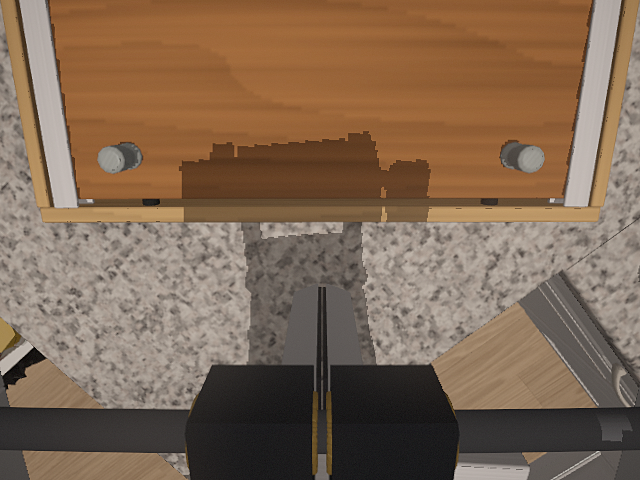

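View pics/s6.png

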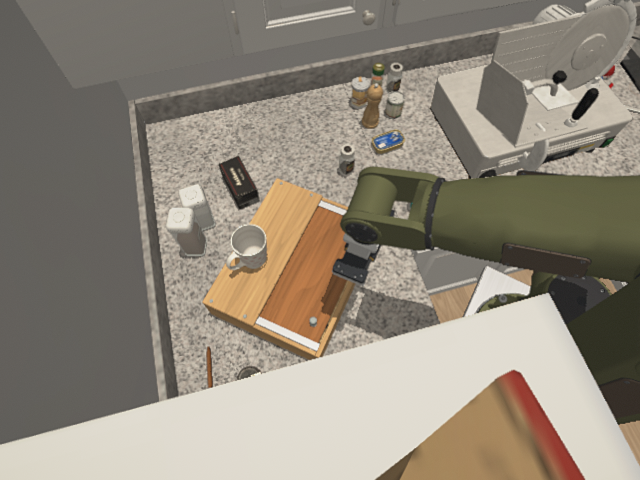

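The wrist view shows the lid shut and straight. Its front edge meets both stops at (150,201) and (489,201), and the knobs at (112,158) and (530,158) are within a few pixels of the predicted shut positions. In the side view the mug and spice jar stand where they were. Handing in.

```bash
python3 -c "
from cell import manip
print(manip.sign_off())"
```

```text
the job is handed in; nothing more can be done
None
```

The pod stands upright in the empty front seat, about 4 mm off the seat's centre, and the lid is fully shut against both stops. The job was handed in at about 42 s with the arm clear of everything. The mug and spice jar are where they stood; the jam jar was out of view in the last pictures, but the arm never came near it.

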